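# Find the crowned monitor foot with a straightedge

## Task

One of the two monitor foot bars on the mat has a crowned face, high in the middle, that would make the screen wobble. Lay the straightedge along the middle of one bar's face and let go, then press it down with a fingertip, at about 5 N, near its left end and then near its right end, holding each press for half a second, to find out whether it rocks. Put the straightedge back down on the desk clear of the rest, set the crowned bar down flat in the middle of the returns carton without dropping it, and leave the flat bar and the other things where they are.

Things in the scene. Friction and masses are not known exactly. Their poses are not given: they have to be found in the camera images.
- mat: Thin dark desk mat, fixed, 580 mm (y) x 120 mm (x) x 3 mm thick, lying across the desk in front of the robot; origin under its centre. On it lie two loose grey cast foot bars of a monitor stand, one at place_left and one at place_right. Each bar: 220 mm long (along the mat's y) x 50 wide x 10 thick, 0.3 kg, inspected face up, gripped across its 50 mm
- place_left (a point): Point on the mat's top, 3 mm above the desk, where the left foot bar lies: its centre within 3 mm in x and 8 mm in y, long axis along y within 0.04 rad (+y: left seen from the robot). Exactly one of the two bars is crowned; it may be either. The flat one's face is 10 mm above the mat all along
- place_right (a point): The same for the right foot bar. The crowned one looks like the other and lies as flat, but its face is 13 mm above the mat over the middle 44 mm, falling straight to 10 mm at both ends. On it the straightedge rocks: a press near an end gives about 2 mm (0.03 rad) under 1 to 4 N before it is firm, and it falls back level when let go; on the flat bar it is firm at once
- straightedge: Loose solid aluminium straightedge bar with black end caps, 200 mm long (y) x 20 wide (x) x 26 high, about 0.28 kg, starting on the desk, roughly crosswise. Origin: centre of its underside. Ends alike. Gripped across its 20 mm width. Rigid: a press must be stopped by force. Never press a foot bar through its ends with more than 25 N, nor lay or grip it with over 40 N on the bar
- straightedge_mid (a point): Centre of the straightedge, 13 mm above its underside
- carton: Shallow open cardboard carton for returns, fixed to the desk, outside 270 mm (y) x 130 mm (x) x 28 mm high, walls and floor 5 mm. Origin: centre of its underside at desk level, so its inner floor is 5 mm above the origin; a foot bar lies in it lengthwise along y
- screwdriver: Bystander: screwdriver 190 mm long lying on the desk
- mug: Bystander: white mug, 80 mm across, 90 mm high, origin under its centre
- plant: Bystander: small succulent in a blue pot 92 mm across, about 110 mm high, origin under its centre
Mind the look-alikes: they are no part of the job. Of the things shaped like the straightedge, the aluminium one is meant.

How it is judged (in metres and radians):
On the way, in this order (a step that is already met when the one before it is completed fails the run):
1. the straightedge lies along a foot bar's face (within 20 mm across and 35 mm along of the bar's place, 0.16 rad) and has been let go (contact force between the fingers and straightedge below 0.05 N and linear speed of straightedge below 0.02 m/s and (contact force between straightedge and flat_bar_c0 above 0.2 N or contact force between straightedge and flat_bar_c1 above 0.2 N or contact force between straightedge and flat_bar_c2 above 0.2 N or contact force between straightedge and crowned_bar_c0 above 0.2 N or contact force between straightedge and crowned_bar_c1 above 0.2 N or contact force between straightedge and crowned_bar_c2 above 0.2 N or contact force between straightedge and crowned_bar_c3 above 0.2 N) and ((x of straightedge in the frame of place_left between -0.02 and 0.02 m and y of straightedge in the frame of place_left between -0.035 and 0.035 m and angle between the y axis of straightedge and the y axis of place_left, either way round below 0.16 rad) or (x of straightedge in the frame of place_right between -0.02 and 0.02 m and y of straightedge in the frame of place_right between -0.035 and 0.035 m and angle between the y axis of straightedge and the y axis of place_right, either way round below 0.16 rad))), for 0.2 s.
2. the straightedge is pressed onto the bar with over 1.5 N near its left end (tool more than 50 mm left of the place along the bar) (contact force between the fingers and straightedge above 1.5 N and (contact force between straightedge and flat_bar_c0 above 0.8 N or contact force between straightedge and flat_bar_c1 above 0.8 N or contact force between straightedge and flat_bar_c2 above 0.8 N or contact force between straightedge and crowned_bar_c0 above 0.8 N or contact force between straightedge and crowned_bar_c1 above 0.8 N or contact force between straightedge and crowned_bar_c2 above 0.8 N or contact force between straightedge and crowned_bar_c3 above 0.8 N) and ((x of straightedge in the frame of place_left between -0.02 and 0.02 m and y of straightedge in the frame of place_left between -0.035 and 0.035 m and angle between the y axis of straightedge and the y axis of place_left, either way round below 0.16 rad and y of the grasp point in the frame of place_left above 0.05 m) or (x of straightedge in the frame of place_right between -0.02 and 0.02 m and y of straightedge in the frame of place_right between -0.035 and 0.035 m and angle between the y axis of straightedge and the y axis of place_right, either way round below 0.16 rad and y of the grasp point in the frame of place_right above 0.05 m))), for 0.25 s.
3. then it is pressed likewise near its right end (contact force between the fingers and straightedge above 1.5 N and (contact force between straightedge and flat_bar_c0 above 0.8 N or contact force between straightedge and flat_bar_c1 above 0.8 N or contact force between straightedge and flat_bar_c2 above 0.8 N or contact force between straightedge and crowned_bar_c0 above 0.8 N or contact force between straightedge and crowned_bar_c1 above 0.8 N or contact force between straightedge and crowned_bar_c2 above 0.8 N or contact force between straightedge and crowned_bar_c3 above 0.8 N) and ((x of straightedge in the frame of place_left between -0.02 and 0.02 m and y of straightedge in the frame of place_left between -0.035 and 0.035 m and angle between the y axis of straightedge and the y axis of place_left, either way round below 0.16 rad and y of the grasp point in the frame of place_left below -0.05 m) or (x of straightedge in the frame of place_right between -0.02 and 0.02 m and y of straightedge in the frame of place_right between -0.035 and 0.035 m and angle between the y axis of straightedge and the y axis of place_right, either way round below 0.16 rad and y of the grasp point in the frame of place_right below -0.05 m))), for 0.25 s.
At the end, for the whole second after the job is handed in: Crowned bar flat on the carton's floor (within 35 mm across, 25 mm along of its centre, tilt under 0.06 rad); flat bar lying flat within 30 mm of its start; straightedge lying on desk or mat (centre below 19.5 mm), touching neither bar nor carton, at rest (x of crowned_bar_c1 in the frame of carton between -0.035 and 0.035 m and y of crowned_bar_c1 in the frame of carton between -0.025 and 0.025 m and z of crowned_bar_c1 in the frame of carton below 0.018 m and angle between crowned_bar_c1's own z axis and vertical below 0.06 rad and distance of flat_bar_c1 from where it was at the start of the episode below 0.03 m and angle between flat_bar_c1's own z axis and vertical below 0.03 rad and height (world z) of straightedge_mid below 0.0195 m and linear speed of straightedge below 0.02 m/s and contact force between straightedge and carton below 0.05 N and contact force between straightedge and flat_bar_c0 below 0.05 N and contact force between straightedge and flat_bar_c1 below 0.05 N and contact force between straightedge and flat_bar_c2 below 0.05 N and contact force between straightedge and crowned_bar_c0 below 0.05 N and contact force between straightedge and crowned_bar_c1 below 0.05 N and contact force between straightedge and crowned_bar_c2 below 0.05 N and contact force between straightedge and crowned_bar_c3 below 0.05 N).
It fails at once if the straightedge bears on a foot bar with more than 25 N while the tool is over one of its ends (beyond 40 mm from its middle), or with more than 40 N at any time (((contact force between straightedge and flat_bar_c0 above 25 N or contact force between straightedge and flat_bar_c1 above 25 N or contact force between straightedge and flat_bar_c2 above 25 N or contact force between straightedge and crowned_bar_c0 above 25 N or contact force between straightedge and crowned_bar_c1 above 25 N or contact force between straightedge and crowned_bar_c2 above 25 N or contact force between straightedge and crowned_bar_c3 above 25 N) and not (y of the grasp point in the frame of straightedge between -0.04 and 0.04 m)) or (contact force between straightedge and flat_bar_c0 above 40 N or contact force between straightedge and flat_bar_c1 above 40 N or contact force between straightedge and flat_bar_c2 above 40 N or contact force between straightedge and crowned_bar_c0 above 40 N or contact force between straightedge and crowned_bar_c1 above 40 N or contact force between straightedge and crowned_bar_c2 above 40 N or contact force between straightedge and crowned_bar_c3 above 40 N)).
It fails at once if the crowned bar is dropped (out of the fingers with its middle over 32 mm above the desk, about 19 mm over its rest in the carton) (contact force between the fingers and crowned_bar_c0 below 0.05 N and contact force between the fingers and crowned_bar_c1 below 0.05 N and contact force between the fingers and crowned_bar_c2 below 0.05 N and contact force between the fingers and crowned_bar_c3 below 0.05 N and height (world z) of crowned_bar_c1 above 0.032 m).
It fails at once if the screwdriver, mug or plant is moved by more than 30 mm (distance of any of screwdriver, mug, plant from where it was at the start of the episode above 0.03 m).
It also fails if it takes over 72 s, if anything falls off the work surface, if the arm or the gripper's body presses on something with over 40 N, if the wrist force passes 120 N, or if a joint passes its speed limit or range.

## Robot

A 6-joint arm with a two-finger parallel gripper is mounted at the origin on the work surface. World frame = base frame: x ahead of the robot, y to its left, z up, the work surface at z = 0. Lengths are in m, angles in degrees, forces in N, time in s.
With the tool pointing down it reaches from about 0.375 to 0.9 m from the base axis. Payload 3.1 kg.
Tool frame: the origin (TCP) lies on the centre line of the jaws, within the pads' length; the fingertips stand 8 mm ahead of it and the grasp point (between the pads) lies 11 mm behind it (bot.tip_extent is the distance from the TCP to the fingertips, in m); z points along the fingers, y is the line along which they close (so a half turn about z gives the same grasp; the last joint's range is limited). The gripper opens to 87 mm and grips with 3 to 60 N. Pads are 19 mm wide; open, the fingers measure 117 mm over their backs; the gripper's body (75 mm by 190 mm) begins 51 mm behind the grasp point.
Start: joints at [59.96, 30.224, 82.088, -0, 67.689, -10.227], TCP at [0.212, 0.588, 0.231] pointing down, gripper open.
Joint ranges: [-176.69, 176.69], [-43.24, 126.21], [12.49, 139.97], [-82, 262], [0, 151.66], [-163.58, 163.58]. Speed limits (degrees/s): [159.86, 159.86, 180, 180, 180, 180].

## Interface

Orientations are given as a 3x3 rotation matrix whose columns are the frame's x, y, z axes.
In Python, from rig import bot, vision, workorder gives the robot as it stands.
- The arm moves only by the shell command python3 -m handwheel 'ROWS'. ROWS is JSON, a list of rows, each an object with "delta_rot": the turn, a rotation vector about the tool's x, y, z in rad, a list of three; "xyz": the shift along the tool's x, y, z in mm, a list of three; "hand": the closure, from -1 (fully open) to 1 (shut). A call has exactly 5 rows; each row is the pose to reach, as a shift and turn from the pose commanded when the call began, along the tool's axes at that moment; what a row does not reach only later rows make up. A row lasts 1/8 s, in which the tool goes at most 62.5 mm and 10.7 degrees, less where a joint would pass 70% of its speed; a pose out of reach is approached as far as the arm can. A call with a gripper value outside its range is refused whole. The fingers move at their own pace and stop on an object; the grip force is fixed at half the most. Time passes only in rows, so rows that repeat a pose let the fingers close, or fill a call up. It gives the time, the measured TCP pose, the force, the opening and the grip force at its end, in the units of the state.
- bot.read_state(): the state, without advancing time (a new reading comes with each control period).
- vision.capture(name): name is "side" or "top" or "wrist"; returns the picture (480x640x3 uint8, red, green, blue); there is no depth.
- vision.camera_model(name): a dict with "camera_matrix" (3x3 intrinsics, pixels), "camera_from_world" (4x4, takes a point from world to camera coordinates). Camera axes: x right, y up, looking along -z (the intrinsics and any distortion apply to the point x, -y, -z); pixel columns grow to the right and rows downward; lengths in m; the calibration is good to about 2 mm. A picture is of the moment at which its call begins: read the wrist's pose just before it. camera_model takes no time and is no camera call; for the wrist camera it gives the pose at the moment of the call.
- workorder.hand_in(): hands the job in; it is judged then, once.
The state is a dict: "time_s": time; "joint_positions": joint angles; "qvel": joint speeds; "tau": joint torques, N m; "position": TCP position; "tcp_rot": TCP orientation; "force": force on the tool from outside, world axes, zero at the start; "moment": the same for the moment, N m; "opening": opening from 0.0 (shut) to 1.0 (fully open); "grasp_force": force on a finger pad.
Only numpy, scipy, OpenCV 4.12 (cv2) and the standard library are available. Lean on these libraries where they do the work, as an engineer would, in place of code of your own. Each camera call takes 0.05 s, during which the arm holds its last target. There are 200 camera calls.

## Working session

There is one attempt and no reset: what is moved stays moved. The work goes in short steps, Python scripts to look and compute and a shell command to move; the robot and the scene stay as the last step left them, time stands still between calls to the robot, and variables do not carry over. Pictures are saved under pics/ and viewed, at most 10 in all, crops included, and the job is handed in when it is done.

```bash
mkdir -p pics; cat > h.py <<'E'
import numpy as np, cv2
from rig import bot, vision, workorder
def save(n,f,crop=None,s=1):
    im=vision.capture(n)
    if crop: x0,y0,x1,y1=crop; im=im[y0:y1,x0:x1]
    im=cv2.resize(im,None,fx=s,fy=s,interpolation=cv2.INTER_CUBIC)
    cv2.imwrite(f'pics/{f}.png',im[:,:,::-1])
def px(n,u,v,z,m=None):
    m=m or vision.camera_model(n); K=np.array(m['camera_matrix']);T=np.array(m['camera_from_world'])
    d=np.linalg.inv(K)@[u,v,1]; d=np.array([d[0],-d[1],-d[2]]); R=T[:3,:3]; o=-R.T@T[:3,3]; d=R.T@d
    return (o+d*(z-o[2])/d[2]).round(4)
def tool(dx,dy,dz):
    R=np.array(bot.read_state()['tcp_rot']); return (R.T@np.array([dx,dy,dz])*1000).round(1)
E
python3 -c "
from h import *
save('top','top'); save('side','side')
s=bot.read_state(); print(s); m=vision.camera_model('top'); print(m)"
```

```text
{'time_s': 0.1, 'joint_positions': array([ 5.99573504e+01,  3.02738448e+01,  8.21501118e+01, -1.06533676e-03,
        6.76890385e+01, -1.02269474e+01]), 'qvel': array([-0.03682424, -0.15432017, -0.0791804 , -0.07956098,  0.04513468,
        0.03319534]), 'tau': array([ 7.56340869e-04, -4.40986097e+01, -1.77151555e+01,  6.35346933e-02,
        5.33420721e-02, -3.49736445e-05]), 'position': array([0.21151385, 0.58742775, 0.22966135]), 'tcp_rot': array([[-9.40790138e-01,  3.38988158e-01, -9.72448111e-04],
       [ 3.38989389e-01,  9.40788632e-01, -1.71579683e-03],
       [ 3.33233320e-04, -1.94385433e-03, -9.99998055e-01]]), 'force': array([-0.14184087,  0.3305466 , -0.47511068]), 'moment': array([ 0.06558823,  0.01902086, -0.02669776]), 'grasp_force': 0.0, 'opening': 1.0009240373247925}
{'camera_matrix': array([[528.12751929,   0.        , 313.64317465],
       [  0.        , 528.12751929, 241.3577127 ],
       [  0.        ,   0.        ,   1.        ]]), 'camera_from_world': array([[ 0.02548644, -0.9995683 , -0.01461701, -0.02385166],
       [ 0.99157078,  0.02341904,  0.1274321 , -0.50329426],
       [-0.12703478, -0.01774159,  0.99173958, -1.1832344 ],
       [ 0.        ,  0.        ,  0.        ,  1.        ]])}
```

View pics/top.png

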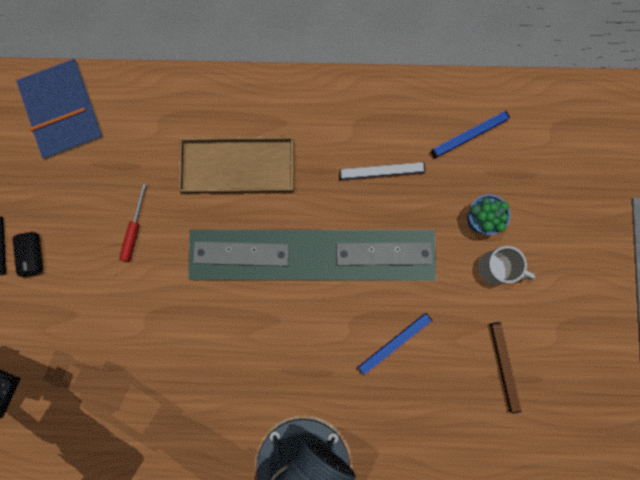

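View pics/side.png

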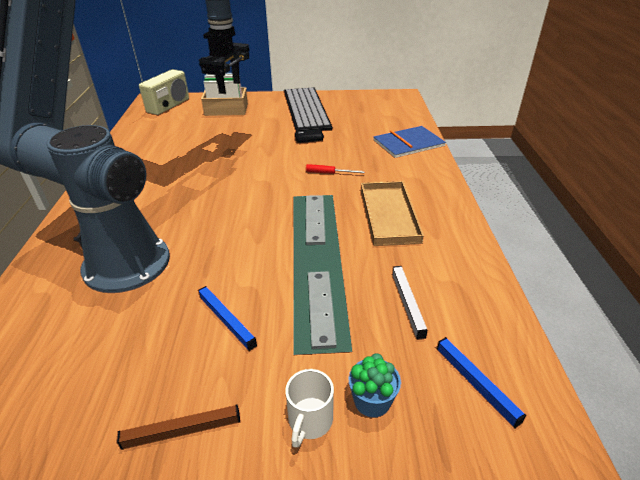

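The pictures show bar-shaped things in the top view at (382,171) silver-grey with black ends, (470,134) blue, (395,344) blue and (505,367) brown. Only the silver one at (382,171) fits "aluminium". The foot bars are at (241,254) and (385,254), the carton at (237,166). I'll confirm in a crop.

```bash
python3 -c "
from h import *
save('top','crop',(170,120,450,290),2.8)
for n,u,v,z in [('seL',341,174,.026),('seR',424,168,.026),('blL',194,253,.013),('blR',287,255,.013),('brL',337,254,.013),('brR',434,254,.013),('matTL',189,230,.003),('matBR',435,280,.003),('cTL',181,140,.028),('cBR',294,192,.028),('drv',126,258,.01),('plant',489,215,.1),('mug',503,266,.09)]: print(n,px('top',u,v,z))"
```

```text
seL [ 0.6655 -0.0716  0.026 ]
seR [ 0.6842 -0.2659  0.026 ]
blL [0.4721 0.2679 0.013 ]
blR [0.4726 0.0501 0.013 ]
brL [ 0.4778 -0.0663  0.013 ]
brR [ 0.4832 -0.2914  0.013 ]
matTL [0.5276 0.2852 0.003 ]
matBR [ 0.4235 -0.2956  0.003 ]
cTL [0.7395 0.3099 0.028 ]
cBR [0.6195 0.0375 0.028 ]
drv [0.4568 0.428  0.01  ]
plant [ 0.5618 -0.3925  0.1   ]
mug [ 0.4522 -0.424   0.09  ]
```

View pics/crop.png

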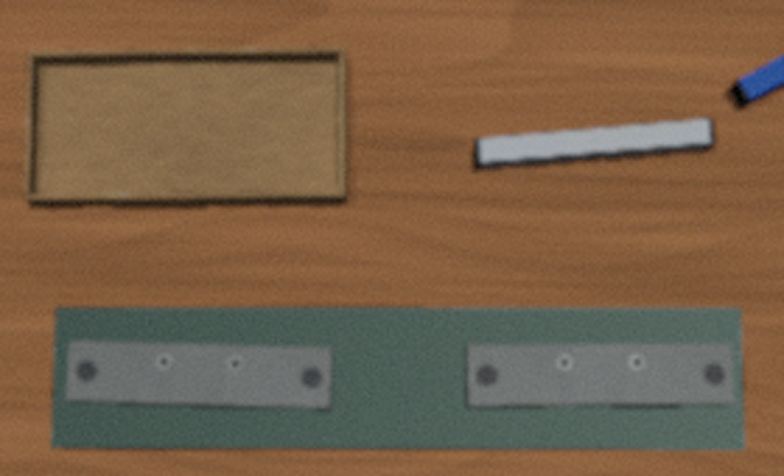

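The crop confirms the aluminium bar with black end caps, spanning crop (476,152) to (713,133). Sizes check out: about 195 mm long, foot bars about 220 mm, carton 272 x 120 mm.

```bash
python3 -m handwheel '[{"delta_rot":[0,0,0.175],"xyz":[-46,-37,0],"hand":-1},{"delta_rot":[0,0,0.35],"xyz":[-92,-74,0],"hand":-1},{"delta_rot":[0,0,0.525],"xyz":[-138,-111,0],"hand":-1},{"delta_rot":[0,0,0.7],"xyz":[-184,-148,0],"hand":-1},{"delta_rot":[0,0,0.875],"xyz":[-230,-185,0],"hand":-1}]'
python3 -c "
from h import *
s=bot.read_state();p=s['position'];print(p,s['tcp_rot'],s['time_s'])
print(tool(.675-p[0],-.169-p[1],.15-p[2]))
f=lambda u,v,z: px('top',170+u/2.8,120+v/2.8,z)
print('mat',f(56,308,.003),f(741,310,.003),f(52,448,.003),f(744,447,.003))
print('R',f(601,376,.013),f(468,376,.013),f(735,376,.013),'L',f(198.5,373,.013),f(66,371,.013),f(331,376,.013))
print('car',f(28,54,.028),f(346,52,.028),f(28,204,.028),f(346,202,.028))"
```

```text
time_s: 0.78
position: [0.3662, 0.3344, 0.2305]
tcp_rot: [[-0.338, 0.941, 0.0], [0.941, 0.338, 0.0], [-0.0, 0.0, -1.0]]
force: [0.8, 0.0, 0.7]
opening: 0.999
grasp_force: 0.0
[0.36618766 0.33435994 0.23050019] [[-3.37837716e-01  9.41204354e-01  2.01327454e-04]
 [ 9.41204375e-01  3.37837720e-01  1.54498908e-05]
 [-5.34745036e-05  1.94709836e-04 -9.99999980e-01]] 0.775
[-578.1  120.6   80.6]
mat [0.5277 0.2829 0.003 ] [ 0.5394 -0.2952  0.003 ] [0.4093 0.2797 0.003 ] [ 0.4244 -0.2973  0.003 ]
R [ 0.4798 -0.177   0.013 ] [ 0.4771 -0.0666  0.013 ] [ 0.4824 -0.2879  0.013 ] L [0.4742 0.158  0.013 ] [0.4733 0.269  0.013 ] [0.4744 0.0474 0.013 ]
car [0.7412 0.3124 0.028 ] [0.7486 0.0424 0.028 ] [0.6115 0.3049 0.028 ] [0.6191 0.0385 0.028 ]
```

```bash
python3 -m handwheel '[{"delta_rot":[0,0,0],"xyz":[-58,12,0],"hand":-1},{"delta_rot":[0,0,0],"xyz":[-116,24,0],"hand":-1},{"delta_rot":[0,0,0],"xyz":[-174,36,0],"hand":-1},{"delta_rot":[0,0,0],"xyz":[-232,48,0],"hand":-1},{"delta_rot":[0,0,0],"xyz":[-290,60,0],"hand":-1}]' >/dev/null
python3 -m handwheel '[{"delta_rot":[0,0,0.05],"xyz":[-58,12,16],"hand":-1},{"delta_rot":[0,0,0.1],"xyz":[-116,24,32],"hand":-1},{"delta_rot":[0,0,0.15],"xyz":[-174,36,48],"hand":-1},{"delta_rot":[0,0,0.2],"xyz":[-232,48,64],"hand":-1},{"delta_rot":[0,0,0.25],"xyz":[-288,61,80],"hand":-1}]'
python3 -c "
from h import *
s=bot.read_state();m=vision.camera_model('wrist');save('wrist','w1')
print(s['position'],s['tcp_rot'],s['time_s'])
K=np.array(m['camera_matrix']);T=np.array(m['camera_from_world']);print(K.round(0).tolist(),T.round(3).tolist())
np.savez('w1',K=K,T=T)"
```

```text
time_s: 2.02
position: [0.678, -0.1673, 0.1496]
tcp_rot: [[-0.098, 0.995, -0.001], [0.995, 0.098, 0.0], [0.0, -0.0, -1.0]]
force: [0.3, -0.1, 0.2]
opening: 0.997
grasp_force: 0.0
[ 0.67796252 -0.16732167  0.149562  ] [[-9.76152885e-02  9.95224096e-01 -5.04573345e-04]
 [ 9.95224141e-01  9.76154748e-02  3.58882746e-04]
 [ 4.06422923e-04 -4.67131131e-04 -9.99999808e-01]] 2.025
[[352.0, 0.0, 324.0], [0.0, 352.0, 241.0], [0.0, 0.0, 1.0]] [[0.995, 0.098, -0.0, -0.658], [-0.095, 0.962, -0.255, 0.236], [-0.025, 0.254, 0.967, -0.252], [0.0, 0.0, 0.0, 1.0]]
```

View pics/w1.png

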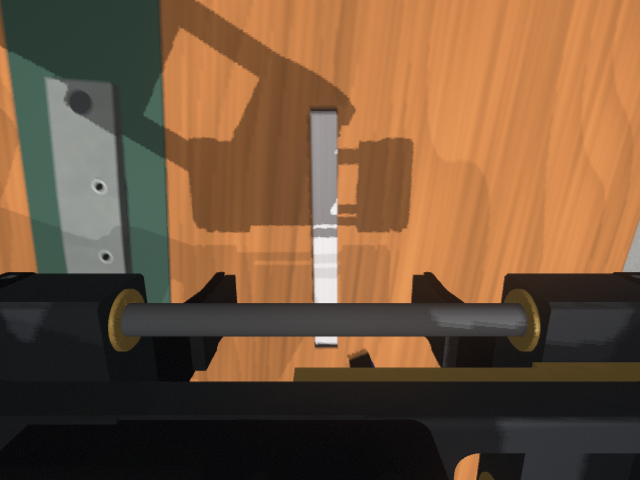

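The wrist picture shows the straightedge centred between the jaws, with its far cap at (323,110) and near cap at (326,345).

```bash
python3 -c "
from h import *
d=np.load('w1.npz');m=dict(camera_matrix=d['K'],camera_from_world=d['T'])
a=px('w',323.5,109,.026,m);b=px('w',326.5,345,.026,m);print(a,b,(a+b)/2,np.degrees(np.arctan2(-(a-b)[0],(a-b)[1])),np.linalg.norm(a-b))
c=(a+b)/2;p=bot.read_state()['position'];print(tool(*(c-p)), tool(0,0,.013-p[2]))"
```

```text
[ 0.6679 -0.071   0.026 ] [ 0.6898 -0.2664  0.026 ] [ 0.67885 -0.1687   0.026  ] 6.394897050922035 0.19662342179913359
[  7.3  -2.5 121. ] [  0.8  -0.5 134. ]
```

```bash
python3 -m handwheel '[{"delta_rot":[0,0,-0.012],"xyz":[7,-2,30],"hand":-1},{"delta_rot":[0,0,-0.012],"xyz":[7,-2,70],"hand":-1},{"delta_rot":[0,0,-0.012],"xyz":[7,-2,100],"hand":-1},{"delta_rot":[0,0,-0.012],"xyz":[7,-2,110],"hand":-1},{"delta_rot":[0,0,-0.012],"xyz":[7,-2,110],"hand":-1}]'
python3 -c "
from h import *
print(tool(*(np.array([.6788,-.1687,.013])-bot.read_state()['position'])))"
```

```text
time_s: 2.7
position: [0.6744, -0.1585, 0.0401]
tcp_rot: [[-0.112, 0.994, -0.001], [0.994, 0.112, 0.0], [0.001, -0.001, -1.0]]
force: [0.1, -0.2, 1.1]
opening: 0.999
grasp_force: 0.0
[-10.6   3.3  27.1]
```

```bash
python3 -m handwheel '[{"delta_rot":[0,0,0],"xyz":[-10,3,0],"hand":-1},{"delta_rot":[0,0,0],"xyz":[-10,3,0],"hand":-1},{"delta_rot":[0,0,0],"xyz":[-10,3,10],"hand":-1},{"delta_rot":[0,0,0],"xyz":[-10,3,20],"hand":-1},{"delta_rot":[0,0,0],"xyz":[-10,3,20],"hand":-1}]'
python3 -c "
from h import *
s=bot.read_state();print(s['qvel'],s['joint_positions']);print(tool(*(np.array([.6788,-.1687,.013])-s['position'])))"
```

```text
time_s: 3.32
position: [0.6775, -0.1677, 0.0189]
tcp_rot: [[-0.112, 0.994, -0.003], [0.994, 0.112, 0.001], [0.002, -0.003, -1.0]]
force: [0.2, -0.0, -0.9]
opening: 1.001
grasp_force: 0.0
[ 0.03893593 -0.76078954 -0.79803162 -0.01549061  0.09304036 -0.0906249 ] [-2.30531913e+01  5.04445580e+01  7.78563081e+01  8.89376119e-04
  5.18933502e+01 -2.94761182e+01]
[-1.2  1.2  5.9]
```

```bash
python3 -m handwheel '[{"delta_rot":[0,0,0],"xyz":[-1,1,5],"hand":-1},{"delta_rot":[0,0,0],"xyz":[-1,1,5],"hand":0.4},{"delta_rot":[0,0,0],"xyz":[-1,1,5],"hand":1},{"delta_rot":[0,0,0],"xyz":[-1,1,5],"hand":1},{"delta_rot":[0,0,0],"xyz":[-1,1,5],"hand":1}]'
python3 -m handwheel '[{"delta_rot":[0,0,0],"xyz":[0,0,0],"hand":1},{"delta_rot":[0,0,0],"xyz":[0,0,0],"hand":1},{"delta_rot":[0,0,0],"xyz":[0,0,0],"hand":1},{"delta_rot":[0,0,0],"xyz":[0,0,-10],"hand":1},{"delta_rot":[0,0,0],"xyz":[0,0,-20],"hand":1}]'
```

```text
time_s: 3.95
position: [0.6799, -0.1692, 0.0158]
tcp_rot: [[-0.112, 0.994, 0.0], [0.994, 0.112, -0.0], [-0.0, 0.0, -1.0]]
force: [-0.9, -0.7, -0.0]
opening: 0.633
grasp_force: 0.0
time_s: 4.58
position: [0.6795, -0.169, 0.0357]
tcp_rot: [[-0.112, 0.994, -0.001], [0.994, 0.112, 0.0], [0.001, -0.001, -1.0]]
force: [-0.4, -0.4, -2.4]
opening: 0.223
grasp_force: 30.0
```

```bash
python3 -m handwheel '[{"delta_rot":[0,0,0],"xyz":[0,0,-30],"hand":1},{"delta_rot":[0,0,0.02],"xyz":[3,-50,-30],"hand":1},{"delta_rot":[0,0,0.04],"xyz":[7,-105,-30],"hand":1},{"delta_rot":[0,0,0.06],"xyz":[11,-160,-30],"hand":1},{"delta_rot":[0,0,0.086],"xyz":[14.5,-200,-30],"hand":1}]' >/dev/null
python3 -m handwheel '[{"delta_rot":[0,0,0],"xyz":[0,0,0],"hand":1},{"delta_rot":[0,0,0],"xyz":[0,0,0],"hand":1},{"delta_rot":[0,0,0],"xyz":[0,0,5],"hand":1},{"delta_rot":[0,0,0],"xyz":[0,0,10],"hand":1},{"delta_rot":[0,0,0],"xyz":[0,0,10],"hand":1}]'
python3 -c "
from h import *
m=vision.camera_model('wrist');save('wrist','w2')
np.savez('w2',K=m['camera_matrix'],T=m['camera_from_world'])"
```

```text
time_s: 5.82
position: [0.4796, -0.1768, 0.0548]
tcp_rot: [[-0.027, 1.0, -0.001], [1.0, 0.027, 0.001], [0.001, -0.001, -1.0]]
force: [0.4, -0.7, -2.4]
opening: 0.226
grasp_force: 30.0
```

View pics/w2.png

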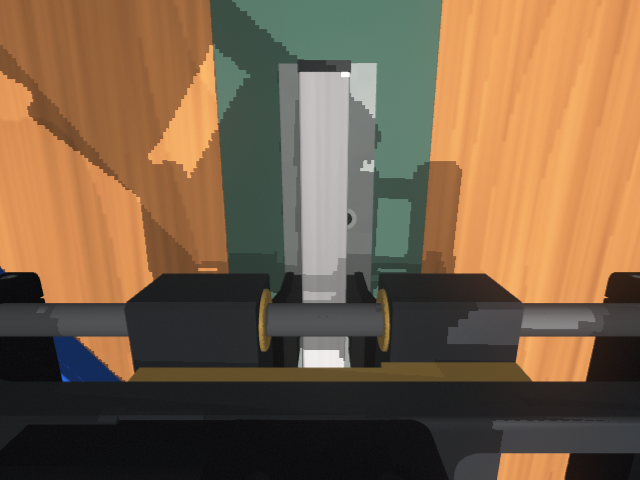

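The straightedge (far cap at (325,66)) is held over and along the bar, whose far end spans (279–377,63). I'll check the offset and then lower.

```bash
python3 -c "
from h import *
d=np.load('w2.npz');m=dict(camera_matrix=d['K'],camera_from_world=d['T'])
print(px('w',279,64,.013,m),px('w',377,64,.013,m),px('w',283,272,.013,m),px('w',325,61,.065,m),bot.read_state()['position'])"
python3 -m handwheel '[{"delta_rot":[0,0,0],"xyz":[0,0,8],"hand":1},{"delta_rot":[0,0,0],"xyz":[0,0,14],"hand":1},{"delta_rot":[0,0,0],"xyz":[0,0,18],"hand":1},{"delta_rot":[0,0,0],"xyz":[0,0,20],"hand":1},{"delta_rot":[0,0,0],"xyz":[0,0,20],"hand":1}]'
```

```text
[ 0.4535 -0.0673  0.013 ] [ 0.5033 -0.066   0.013 ] [ 0.4552 -0.1792  0.013 ] [ 0.477  -0.0766  0.065 ] [ 0.47956121 -0.17689039  0.05502855]
time_s: 6.5
position: [0.4794, -0.1771, 0.0354]
tcp_rot: [[-0.026, 1.0, -0.0], [1.0, 0.026, 0.0], [0.0, -0.0, -1.0]]
force: [0.4, -0.3, -3.6]
opening: 0.225
grasp_force: 30.0
```

```bash
python3 -m handwheel '[{"delta_rot":[0,0,0],"xyz":[0,0,1],"hand":1},{"delta_rot":[0,0,0],"xyz":[0,0,2],"hand":1},{"delta_rot":[0,0,0],"xyz":[0,0,3],"hand":1},{"delta_rot":[0,0,0],"xyz":[0,0,3],"hand":1},{"delta_rot":[0,0,0],"xyz":[0,0,3],"hand":1}]'
```

```text
time_s: 7.12
position: [0.4796, -0.1773, 0.0346]
tcp_rot: [[-0.026, 1.0, 0.001], [1.0, 0.026, -0.001], [-0.001, 0.001, -1.0]]
force: [-2.7, 0.7, 14.3]
opening: 0.229
grasp_force: 30.0
```

```bash
python3 -m handwheel '[{"delta_rot":[0,0,0],"xyz":[0,0,-1],"hand":1},{"delta_rot":[0,0,0],"xyz":[0,0,-1.5],"hand":1},{"delta_rot":[0,0,0],"xyz":[0,0,-1.5],"hand":1},{"delta_rot":[0,0,0],"xyz":[0,0,-1.5],"hand":1},{"delta_rot":[0,0,0],"xyz":[0,0,-1.5],"hand":1}]'
```

```text
time_s: 7.75
position: [0.4797, -0.1773, 0.0347]
tcp_rot: [[-0.026, 1.0, 0.0], [1.0, 0.026, -0.0], [-0.0, 0.0, -1.0]]
force: [-1.9, -0.2, 8.2]
opening: 0.227
grasp_force: 30.0
```

```bash
python3 -m handwheel '[{"delta_rot":[0,0,0],"xyz":[0,0,-1],"hand":1},{"delta_rot":[0,0,0],"xyz":[0,0,-2],"hand":1},{"delta_rot":[0,0,0],"xyz":[0,0,-2],"hand":1},{"delta_rot":[0,0,0],"xyz":[0,0,-2],"hand":0.2},{"delta_rot":[0,0,0],"xyz":[0,0,-2],"hand":0}]'
python3 -m handwheel '[{"delta_rot":[0,0,0],"xyz":[0,0,0],"hand":0},{"delta_rot":[0,0,0],"xyz":[0,0,0],"hand":0},{"delta_rot":[0,0,0],"xyz":[0,0,-10],"hand":0},{"delta_rot":[0,0,0],"xyz":[0,0,-25],"hand":0},{"delta_rot":[0,0,0],"xyz":[0,0,-40],"hand":0}]'
```

```text
time_s: 8.38
position: [0.4797, -0.1773, 0.0362]
tcp_rot: [[-0.026, 1.0, 0.0], [1.0, 0.026, -0.0], [-0.0, 0.0, -1.0]]
force: [0.1, -1.0, -0.1]
opening: 0.378
grasp_force: 0.0
time_s: 9.0
position: [0.4797, -0.1773, 0.0774]
tcp_rot: [[-0.026, 1.0, 0.001], [1.0, 0.026, -0.001], [-0.001, 0.001, -1.0]]
force: [0.6, 0.0, 0.4]
opening: 0.5
grasp_force: 0.0
```

```bash
python3 -m handwheel '[{"delta_rot":[0,0,0],"xyz":[25,0,0],"hand":1},{"delta_rot":[0,0,0],"xyz":[50,0,0],"hand":1},{"delta_rot":[0,0,0],"xyz":[75,0,0],"hand":1},{"delta_rot":[0,0,0],"xyz":[75,0,7],"hand":1},{"delta_rot":[0,0,0],"xyz":[75,0,14],"hand":1}]'
python3 -m handwheel '[{"delta_rot":[0,0,0],"xyz":[0,0,4],"hand":1},{"delta_rot":[0,0,0],"xyz":[0,0,7],"hand":1},{"delta_rot":[0,0,0],"xyz":[0,0,9],"hand":1},{"delta_rot":[0,0,0],"xyz":[0,0,9],"hand":1},{"delta_rot":[0,0,0],"xyz":[0,0,9],"hand":1}]'
```

```text
time_s: 9.62
position: [0.4783, -0.1029, 0.0623]
tcp_rot: [[-0.026, 1.0, 0.002], [1.0, 0.026, -0.001], [-0.001, 0.002, -1.0]]
force: [-0.9, -0.2, 0.5]
opening: 0.04
grasp_force: 0.0
time_s: 10.25
position: [0.4776, -0.1023, 0.0531]
tcp_rot: [[-0.026, 1.0, 0.0], [1.0, 0.026, -0.0], [-0.0, 0.0, -1.0]]
force: [0.1, -0.3, 0.3]
opening: 0.007
grasp_force: 0.0
```

```bash
python3 -m handwheel '[{"delta_rot":[0,0,0],"xyz":[0,0,0.5],"hand":1},{"delta_rot":[0,0,0],"xyz":[0,0,1],"hand":1},{"delta_rot":[0,0,0],"xyz":[0,0,1.5],"hand":1},{"delta_rot":[0,0,0],"xyz":[0,0,1.5],"hand":1},{"delta_rot":[0,0,0],"xyz":[0,0,1.5],"hand":1}]'
```

```text
time_s: 10.88
position: [0.4775, -0.1022, 0.0515]
tcp_rot: [[-0.026, 1.0, -0.0], [1.0, 0.026, -0.0], [-0.0, -0.0, -1.0]]
force: [0.0, -0.1, 0.6]
opening: 0.006
grasp_force: 0.0
```

```bash
python3 -m handwheel '[{"delta_rot":[0,0,0],"xyz":[0,0,0.5],"hand":1},{"delta_rot":[0,0,0],"xyz":[0,0,1],"hand":1},{"delta_rot":[0,0,0],"xyz":[0,0,1],"hand":1},{"delta_rot":[0,0,0],"xyz":[0,0,1],"hand":1},{"delta_rot":[0,0,0],"xyz":[0,0,1],"hand":1}]'
```

```text
time_s: 11.5
position: [0.4775, -0.1022, 0.0506]
tcp_rot: [[-0.026, 1.0, 0.0], [1.0, 0.026, 0.0], [0.0, 0.0, -1.0]]
force: [0.3, 0.4, 0.5]
opening: 0.002
grasp_force: 0.0
```

```bash
python3 -m handwheel '[{"delta_rot":[0,0,0],"xyz":[0,0,0.5],"hand":1},{"delta_rot":[0,0,0],"xyz":[0,0,1],"hand":1},{"delta_rot":[0,0,0],"xyz":[0,0,1],"hand":1},{"delta_rot":[0,0,0],"xyz":[0,0,1],"hand":1},{"delta_rot":[0,0,0],"xyz":[0,0,1],"hand":1}]'
```

```text
time_s: 12.12
position: [0.4775, -0.1021, 0.0496]
tcp_rot: [[-0.026, 1.0, -0.0], [1.0, 0.026, 0.0], [0.0, -0.0, -1.0]]
force: [-0.2, 2.0, 2.7]
opening: 0.005
grasp_force: 1.4
```

```bash
python3 -m handwheel '[{"delta_rot":[0,0,0],"xyz":[0,0,0.5],"hand":1},{"delta_rot":[0,0,0],"xyz":[0,0,1],"hand":1},{"delta_rot":[0,0,0],"xyz":[0,0,1],"hand":1},{"delta_rot":[0,0,0],"xyz":[0,0,1],"hand":1},{"delta_rot":[0,0,0],"xyz":[0,0,1],"hand":1}]'
```

```text
time_s: 12.75
position: [0.4775, -0.1019, 0.0488]
tcp_rot: [[-0.026, 1.0, 0.0], [1.0, 0.026, 0.0], [0.0, 0.0, -1.0]]
force: [-0.4, 3.1, 6.4]
opening: 0.006
grasp_force: 3.1
```

```bash
python3 -m handwheel '[{"delta_rot":[0,0,0],"xyz":[0,0,0.5],"hand":1},{"delta_rot":[0,0,0],"xyz":[0,0,0.5],"hand":1},{"delta_rot":[0,0,0],"xyz":[0,0,0.5],"hand":1},{"delta_rot":[0,0,0],"xyz":[0,0,0.5],"hand":1},{"delta_rot":[0,0,0],"xyz":[0,0,0.5],"hand":1}]'; python3 -c "
from h import *
save('side','s2',(270,250,370,370),5)"
```

```text
time_s: 13.38
position: [0.4775, -0.102, 0.0488]
tcp_rot: [[-0.026, 1.0, 0.0], [1.0, 0.026, 0.0], [0.0, 0.0, -1.0]]
force: [-0.1, 4.1, 11.4]
opening: 0.006
grasp_force: 5.1
```

View pics/s2.png

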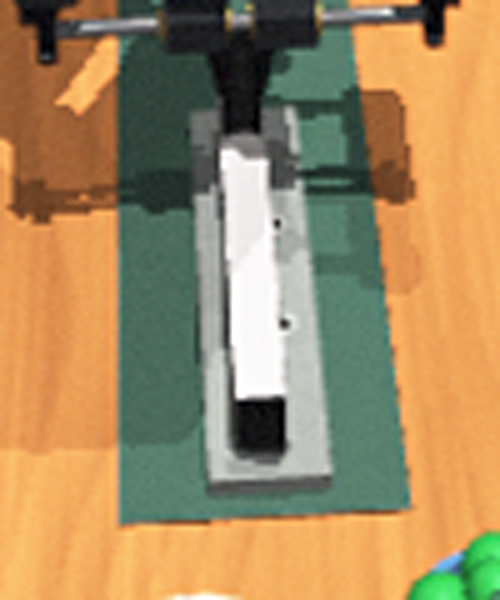

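The crop shows the finger on the far end (245,130) and the near end (258,430) apparently lifted. The left end gave about 2 mm and then went firm, so it rocks. Next is the right end.

```bash
python3 -m handwheel '[{"delta_rot":[0,0,0],"xyz":[0,0,-4],"hand":1},{"delta_rot":[0,0,0],"xyz":[0,0,-14],"hand":1},{"delta_rot":[0,0,0],"xyz":[-50,0,-14],"hand":1},{"delta_rot":[0,0,0],"xyz":[-100,0,-14],"hand":1},{"delta_rot":[0,0,0],"xyz":[-150,0,-14],"hand":1}]'
python3 -m handwheel '[{"delta_rot":[0,0,0],"xyz":[0,0,0],"hand":1},{"delta_rot":[0,0,0],"xyz":[0,0,3],"hand":1},{"delta_rot":[0,0,0],"xyz":[0,0,7],"hand":1},{"delta_rot":[0,0,0],"xyz":[0,0,10.5],"hand":1},{"delta_rot":[0,0,0],"xyz":[0,0,10.5],"hand":1}]'
```

```text
time_s: 14.05
position: [0.4815, -0.2539, 0.0625]
tcp_rot: [[-0.026, 1.0, 0.0], [1.0, 0.026, -0.001], [-0.001, 0.0, -1.0]]
force: [0.4, -0.0, 0.1]
opening: 0.001
grasp_force: 0.0
time_s: 14.68
position: [0.4812, -0.2511, 0.0511]
tcp_rot: [[-0.027, 1.0, -0.001], [1.0, 0.027, 0.001], [0.001, -0.001, -1.0]]
force: [0.3, 0.5, 0.7]
opening: 0.005
grasp_force: 0.0
```

```bash
python3 -m handwheel '[{"delta_rot":[0,0,0],"xyz":[0,0,0.5],"hand":1},{"delta_rot":[0,0,0],"xyz":[0,0,1],"hand":1},{"delta_rot":[0,0,0],"xyz":[0,0,1.5],"hand":1},{"delta_rot":[0,0,0],"xyz":[0,0,1.5],"hand":1},{"delta_rot":[0,0,0],"xyz":[0,0,1.5],"hand":1}]'
```

```text
time_s: 15.3
position: [0.4815, -0.2523, 0.0502]
tcp_rot: [[-0.026, 1.0, 0.0], [1.0, 0.026, -0.0], [-0.0, 0.0, -1.0]]
force: [0.7, -0.2, 0.6]
opening: 0.006
grasp_force: 0.6
```

```bash
python3 -m handwheel '[{"delta_rot":[0,0,0],"xyz":[0,0,0.5],"hand":1},{"delta_rot":[0,0,0],"xyz":[0,0,1],"hand":1},{"delta_rot":[0,0,0],"xyz":[0,0,1],"hand":1},{"delta_rot":[0,0,0],"xyz":[0,0,1],"hand":1},{"delta_rot":[0,0,0],"xyz":[0,0,1],"hand":1}]'
```

```text
time_s: 15.92
position: [0.4817, -0.2526, 0.0492]
tcp_rot: [[-0.026, 1.0, 0.001], [1.0, 0.026, -0.001], [-0.001, 0.001, -1.0]]
force: [-0.5, -2.7, 2.5]
opening: 0.004
grasp_force: 1.3
```

```bash
python3 -m handwheel '[{"delta_rot":[0,0,0],"xyz":[0,0,0.5],"hand":1},{"delta_rot":[0,0,0],"xyz":[0,0,0.7],"hand":1},{"delta_rot":[0,0,0],"xyz":[0,0,0.7],"hand":1},{"delta_rot":[0,0,0],"xyz":[0,0,0.7],"hand":1},{"delta_rot":[0,0,0],"xyz":[0,0,0.7],"hand":1}]'
```

```text
time_s: 16.55
position: [0.4816, -0.2525, 0.0488]
tcp_rot: [[-0.026, 1.0, 0.001], [1.0, 0.026, -0.001], [-0.001, 0.001, -1.0]]
force: [-1.3, -2.6, 5.3]
opening: 0.004
grasp_force: 2.6
```

Both ends gave under 1–4 N and then went firm, so the right bar is the crowned one. I'll hold the press a little longer, then go back to the middle and regrasp.

```bash
python3 -m handwheel '[{"delta_rot":[0,0,0],"xyz":[0,0,0],"hand":1},{"delta_rot":[0,0,0],"xyz":[0,0,0],"hand":1},{"delta_rot":[0,0,0],"xyz":[0,0,0],"hand":1},{"delta_rot":[0,0,0],"xyz":[0,0,-4],"hand":1},{"delta_rot":[0,0,0],"xyz":[0,0,-28],"hand":1}]'
python3 -m handwheel '[{"delta_rot":[0,0,0],"xyz":[40,0,0],"hand":0},{"delta_rot":[0,0,0],"xyz":[75,0,0],"hand":0},{"delta_rot":[0,0,0],"xyz":[75,0,0],"hand":0},{"delta_rot":[0,0,0],"xyz":[75,0,0],"hand":0},{"delta_rot":[0,0,0],"xyz":[75,0,0],"hand":0}]'
python3 -c "
from h import *
m=vision.camera_model('wrist');save('wrist','w3')
np.savez('w3',K=m['camera_matrix'],T=m['camera_from_world'])"
```

```text
time_s: 17.18
position: [0.4797, -0.2502, 0.075]
tcp_rot: [[-0.026, 1.0, -0.005], [1.0, 0.026, 0.005], [0.005, -0.005, -1.0]]
force: [0.4, 0.7, 0.4]
opening: 0.003
grasp_force: 0.0
time_s: 17.8
position: [0.4799, -0.1782, 0.0763]
tcp_rot: [[-0.025, 1.0, 0.001], [1.0, 0.025, -0.0], [-0.0, 0.001, -1.0]]
force: [-0.4, 0.0, -0.5]
opening: 0.462
grasp_force: 0.0
```

View pics/w3.png

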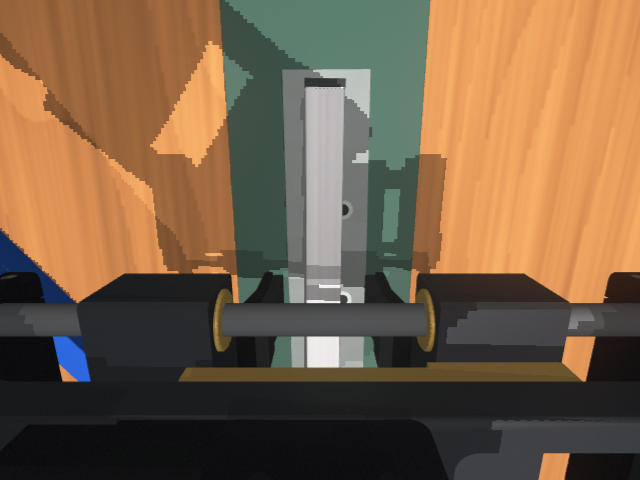

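The straightedge still lies centred on the bar (far cap (325,82)), between the open jaws. I'll grasp it and lift.

```bash
python3 -m handwheel '[{"delta_rot":[0,0,0],"xyz":[0,0,20],"hand":0},{"delta_rot":[0,0,0],"xyz":[0,0,41],"hand":0},{"delta_rot":[0,0,0],"xyz":[0,0,41],"hand":0},{"delta_rot":[0,0,0],"xyz":[0,0,41],"hand":0.3},{"delta_rot":[0,0,0],"xyz":[0,0,41],"hand":1}]'
python3 -m handwheel '[{"delta_rot":[0,0,0],"xyz":[0,0,0],"hand":1},{"delta_rot":[0,0,0],"xyz":[0,0,0],"hand":1},{"delta_rot":[0,0,0],"xyz":[0,0,0],"hand":1},{"delta_rot":[0,0,0],"xyz":[0,0,0],"hand":1},{"delta_rot":[0,0,0],"xyz":[0,0,-10],"hand":1}]'
```

```text
time_s: 18.48
position: [0.48, -0.1776, 0.0361]
tcp_rot: [[-0.026, 1.0, 0.001], [1.0, 0.026, -0.001], [-0.001, 0.001, -1.0]]
force: [0.2, -0.3, -0.7]
opening: 0.354
grasp_force: 0.0
time_s: 19.1
position: [0.4788, -0.1766, 0.045]
tcp_rot: [[-0.026, 1.0, -0.002], [1.0, 0.026, 0.001], [0.001, -0.002, -1.0]]
force: [-0.1, 0.3, -3.9]
opening: 0.226
grasp_force: 30.0
```

```bash
python3 -m handwheel '[{"delta_rot":[0,0,0],"xyz":[0,0,-40],"hand":1},{"delta_rot":[0,0,0],"xyz":[3,50,-40],"hand":1},{"delta_rot":[0,0,0],"xyz":[7,105,-40],"hand":1},{"delta_rot":[0,0,0],"xyz":[10,160,-40],"hand":1},{"delta_rot":[0,0,0],"xyz":[14,200,-40],"hand":1}]' >/dev/null
python3 -m handwheel '[{"delta_rot":[0,0,0],"xyz":[0,0,10],"hand":1},{"delta_rot":[0,0,0],"xyz":[0,0,30],"hand":1},{"delta_rot":[0,0,0],"xyz":[0,0,50],"hand":1},{"delta_rot":[0,0,0],"xyz":[0,0,60],"hand":1},{"delta_rot":[0,0,0],"xyz":[0,0,60],"hand":1}]'
```

```text
time_s: 20.35
position: [0.6776, -0.1578, 0.0237]
tcp_rot: [[-0.025, 1.0, -0.003], [1.0, 0.025, 0.001], [0.001, -0.003, -1.0]]
force: [0.6, -0.1, -3.1]
opening: 0.228
grasp_force: 30.0
```

```bash
python3 -m handwheel '[{"delta_rot":[0,0,0],"xyz":[0,0,1.5],"hand":1},{"delta_rot":[0,0,0],"xyz":[0,0,3],"hand":1},{"delta_rot":[0,0,0],"xyz":[0,0,4],"hand":1},{"delta_rot":[0,0,0],"xyz":[0,0,4],"hand":1},{"delta_rot":[0,0,0],"xyz":[0,0,4],"hand":1}]'
```

```text
time_s: 20.98
position: [0.6791, -0.1579, 0.0215]
tcp_rot: [[-0.026, 1.0, 0.0], [1.0, 0.026, -0.0], [-0.0, 0.0, -1.0]]
force: [-0.3, -0.3, -2.6]
opening: 0.226
grasp_force: 30.0
```

```bash
python3 -m handwheel '[{"delta_rot":[0,0,0],"xyz":[0,0,0.5],"hand":1},{"delta_rot":[0,0,0],"xyz":[0,0,1],"hand":1},{"delta_rot":[0,0,0],"xyz":[0,0,1.5],"hand":1},{"delta_rot":[0,0,0],"xyz":[0,0,2],"hand":1},{"delta_rot":[0,0,0],"xyz":[0,0,2],"hand":1}]'
```

```text
time_s: 21.6
position: [0.679, -0.1579, 0.02]
tcp_rot: [[-0.026, 1.0, 0.0], [1.0, 0.026, -0.0], [-0.0, 0.0, -1.0]]
force: [-1.9, 1.0, 2.7]
opening: 0.227
grasp_force: 30.0
```

```bash
python3 -m handwheel '[{"delta_rot":[0,0,0],"xyz":[0,0,-0.5],"hand":0},{"delta_rot":[0,0,0],"xyz":[0,0,-0.5],"hand":0},{"delta_rot":[0,0,0],"xyz":[0,0,-0.5],"hand":0},{"delta_rot":[0,0,0],"xyz":[0,0,-20],"hand":-0.2},{"delta_rot":[0,0,0],"xyz":[0,0,-70],"hand":-1}]' >/dev/null
python3 -m handwheel '[{"delta_rot":[0,0,0],"xyz":[-3,-50,0],"hand":-1},{"delta_rot":[0,0,0],"xyz":[-7,-100,0],"hand":-1},{"delta_rot":[0,0,0],"xyz":[-10,-150,0],"hand":-1},{"delta_rot":[0,0,0],"xyz":[-14,-200,0],"hand":-1},{"delta_rot":[0,0,0],"xyz":[-14,-200,0],"hand":-1}]'
python3 -c "
from h import *
m=vision.camera_model('wrist');save('wrist','w4')
np.savez('w4',K=m['camera_matrix'],T=m['camera_from_world'])"
```

```text
time_s: 22.85
position: [0.4756, -0.1763, 0.0903]
tcp_rot: [[-0.024, 1.0, -0.003], [1.0, 0.024, 0.002], [0.002, -0.003, -1.0]]
force: [-0.2, 0.5, 1.1]
opening: 0.993
grasp_force: 0.0
```

View pics/w4.png

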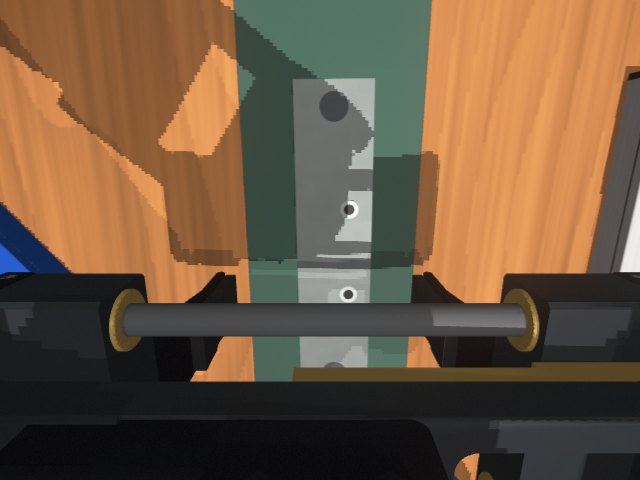

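The bar is between the open jaws: its far end spans (293–375,79) and its near hole is at (333,366). I'll descend and grip.

```bash
python3 -m handwheel '[{"delta_rot":[0,0,0],"xyz":[0,1,25],"hand":-1},{"delta_rot":[0,0,0],"xyz":[0,1,50],"hand":-1},{"delta_rot":[0,0,0],"xyz":[0,1,68],"hand":-1},{"delta_rot":[0,0,0],"xyz":[0,1,72],"hand":-1},{"delta_rot":[0,0,0],"xyz":[0,1,72],"hand":-1}]'
python3 -c "
from h import *
d=np.load('w4.npz');m=dict(camera_matrix=d['K'],camera_from_world=d['T'])
a=px('w',334,79,.013,m);print(a,px('w',333,366,.013,m),px('w',334,106,.013,m))"
```

```text
time_s: 23.52
position: [0.4818, -0.1776, 0.0177]
tcp_rot: [[-0.027, 1.0, 0.002], [1.0, 0.027, -0.001], [-0.001, 0.002, -1.0]]
force: [-0.1, -0.0, -0.3]
opening: 0.997
grasp_force: 0.0
[ 0.4787 -0.0667  0.013 ] [ 0.4841 -0.2652  0.013 ] [ 0.4791 -0.0821  0.013 ]
```

```bash
python3 -m handwheel '[{"delta_rot":[0,0,0],"xyz":[0,0,3.5],"hand":-1},{"delta_rot":[0,0,0],"xyz":[0,0,3.5],"hand":-0.5},{"delta_rot":[0,0,0],"xyz":[0,0,3.5],"hand":0},{"delta_rot":[0,0,0],"xyz":[0,0,3.5],"hand":1},{"delta_rot":[0,0,0],"xyz":[0,0,3.5],"hand":1}]'
python3 -m handwheel '[{"delta_rot":[0,0,0],"xyz":[0,0,0],"hand":1},{"delta_rot":[0,0,0],"xyz":[0,0,0],"hand":1},{"delta_rot":[0,0,0],"xyz":[0,0,0],"hand":1},{"delta_rot":[0,0,0],"xyz":[0,0,0],"hand":1},{"delta_rot":[0,0,0],"xyz":[0,0,-10],"hand":1}]'
```

```text
time_s: 24.15
position: [0.4805, -0.1771, 0.014]
tcp_rot: [[-0.026, 1.0, 0.0], [1.0, 0.026, -0.0], [-0.0, 0.0, -1.0]]
force: [-0.5, -0.6, 0.2]
opening: 0.634
grasp_force: 0.0
time_s: 24.78
position: [0.4792, -0.1764, 0.0233]
tcp_rot: [[-0.026, 1.0, -0.003], [1.0, 0.026, 0.002], [0.002, -0.003, -1.0]]
force: [-0.1, 1.1, -3.6]
opening: 0.569
grasp_force: 30.0
```

```bash
python3 -m handwheel '[{"delta_rot":[0,0,0],"xyz":[0,0,-30],"hand":1},{"delta_rot":[0,0,0],"xyz":[10,6,-70],"hand":1},{"delta_rot":[0,0,0],"xyz":[45,27,-76],"hand":1},{"delta_rot":[0,0,0],"xyz":[90,54,-76],"hand":1},{"delta_rot":[0,0,0],"xyz":[135,81,-76],"hand":1}]' >/dev/null
python3 -m handwheel '[{"delta_rot":[0,0,0],"xyz":[45,27,0],"hand":1},{"delta_rot":[0,0,0],"xyz":[90,55,0],"hand":1},{"delta_rot":[0,0,0],"xyz":[135,82,0],"hand":1},{"delta_rot":[0,0,0],"xyz":[180,109,0],"hand":1},{"delta_rot":[0,0,0],"xyz":[211,128,0],"hand":1}]'
python3 -m handwheel '[{"delta_rot":[0,0,0],"xyz":[0,0,0],"hand":1},{"delta_rot":[0,0,0],"xyz":[0,0,0],"hand":1},{"delta_rot":[0,0,0],"xyz":[0,0,10],"hand":1},{"delta_rot":[0,0,0],"xyz":[0,0,20],"hand":1},{"delta_rot":[0,0,0],"xyz":[0,0,20],"hand":1}]'
python3 -c "
from h import *
save('top','t2',(150,100,450,300),2.6)"
```

```text
time_s: 26.02
position: [0.6798, 0.1765, 0.0993]
tcp_rot: [[-0.028, 1.0, -0.002], [1.0, 0.028, -0.0], [-0.0, -0.002, -1.0]]
force: [-0.4, -0.3, -2.9]
opening: 0.569
grasp_force: 30.0
time_s: 26.65
position: [0.679, 0.1733, 0.078]
tcp_rot: [[-0.025, 1.0, -0.004], [1.0, 0.025, -0.0], [-0.0, -0.004, -1.0]]
force: [0.2, 0.6, -3.8]
opening: 0.571
grasp_force: 30.0
```

View pics/t2.png

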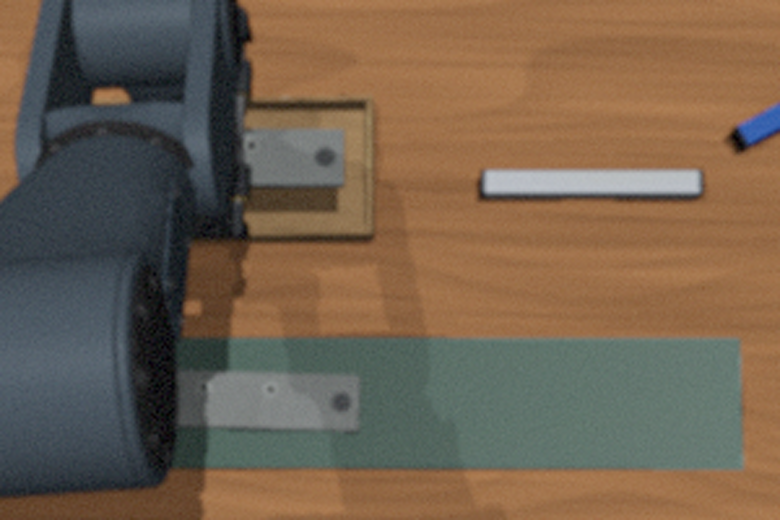

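The bar hangs level over the carton, its right end at crop (344,158) and inside the walls. The straightedge lies clear at (592,183), and the flat bar is in place.

```bash
python3 -m handwheel '[{"delta_rot":[0,0,0],"xyz":[0,0,15],"hand":1},{"delta_rot":[0,0,0],"xyz":[0,0,30],"hand":1},{"delta_rot":[0,0,0],"xyz":[0,0,45],"hand":1},{"delta_rot":[0,0,0],"xyz":[0,0,56],"hand":1},{"delta_rot":[0,0,0],"xyz":[0,0,56],"hand":1}]'
```

```text
time_s: 27.32
position: [0.6793, 0.1741, 0.0221]
tcp_rot: [[-0.026, 1.0, -0.003], [1.0, 0.026, -0.0], [-0.0, -0.003, -1.0]]
force: [-0.1, 0.1, -3.4]
opening: 0.567
grasp_force: 30.0
```

```bash
python3 -m handwheel '[{"delta_rot":[0,0,0],"xyz":[0,0,1.5],"hand":1},{"delta_rot":[0,0,0],"xyz":[0,0,3],"hand":1},{"delta_rot":[0,0,0],"xyz":[0,0,4.5],"hand":1},{"delta_rot":[0,0,0],"xyz":[0,0,4.5],"hand":1},{"delta_rot":[0,0,0],"xyz":[0,0,4.5],"hand":1}]'
```

```text
time_s: 27.95
position: [0.6805, 0.1742, 0.0195]
tcp_rot: [[-0.026, 1.0, 0.0], [1.0, 0.026, -0.0], [-0.0, 0.0, -1.0]]
force: [0.3, -0.2, -3.6]
opening: 0.568
grasp_force: 30.0
```

```bash
python3 -m handwheel '[{"delta_rot":[0,0,0],"xyz":[0,0,1],"hand":1},{"delta_rot":[0,0,0],"xyz":[0,0,2],"hand":1},{"delta_rot":[0,0,0],"xyz":[0,0,3],"hand":1},{"delta_rot":[0,0,0],"xyz":[0,0,4],"hand":1},{"delta_rot":[0,0,0],"xyz":[0,0,4],"hand":1}]'
```

```text
time_s: 28.58
position: [0.6804, 0.1742, 0.016]
tcp_rot: [[-0.026, 1.0, 0.0], [1.0, 0.026, -0.0], [-0.0, 0.0, -1.0]]
force: [-1.6, -0.9, 2.4]
opening: 0.57
grasp_force: 30.0
```

Contact with the carton floor. I'll open part way (about 64 mm, so the fingers stay inside the walls) and rise.

```bash
python3 -m handwheel '[{"delta_rot":[0,0,0],"xyz":[0,0,-0.3],"hand":-0.45},{"delta_rot":[0,0,0],"xyz":[0,0,-0.3],"hand":-0.45},{"delta_rot":[0,0,0],"xyz":[0,0,-0.3],"hand":-0.45},{"delta_rot":[0,0,0],"xyz":[0,0,-0.3],"hand":-0.45},{"delta_rot":[0,0,0],"xyz":[0,0,-10],"hand":-0.45}]'
python3 -m handwheel '[{"delta_rot":[0,0,0],"xyz":[0,0,-40],"hand":-0.45},{"delta_rot":[0,0,0],"xyz":[0,0,-90],"hand":-0.45},{"delta_rot":[0,0,0],"xyz":[55,0,-120],"hand":-0.45},{"delta_rot":[0,0,0],"xyz":[110,0,-120],"hand":-0.45},{"delta_rot":[0,0,0],"xyz":[160,0,-120],"hand":-0.45}]'
python3 -m handwheel '[{"delta_rot":[0,0,0],"xyz":[50,0,0],"hand":-0.45},{"delta_rot":[0,0,0],"xyz":[100,0,0],"hand":-0.45},{"delta_rot":[0,0,0],"xyz":[150,0,0],"hand":-0.45},{"delta_rot":[0,0,0],"xyz":[150,0,0],"hand":-0.45},{"delta_rot":[0,0,0],"xyz":[150,0,0],"hand":-0.45}]' | head -2
python3 -c "
from h import *
save('top','t3',(150,100,450,300),2.6)"
```

```text
time_s: 29.2
position: [0.6797, 0.1741, 0.0247]
tcp_rot: [[-0.026, 1.0, -0.002], [1.0, 0.026, -0.0], [-0.0, -0.002, -1.0]]
force: [-0.5, -0.2, 0.3]
opening: 0.721
grasp_force: 0.0
time_s: 29.82
position: [0.6766, 0.336, 0.1474]
tcp_rot: [[-0.026, 1.0, 0.003], [1.0, 0.026, 0.001], [0.001, 0.003, -1.0]]
force: [0.1, 0.1, 0.6]
opening: 0.723
grasp_force: 0.0
time_s: 30.45
position: [0.6721, 0.4837, 0.1454]
```

View pics/t3.png

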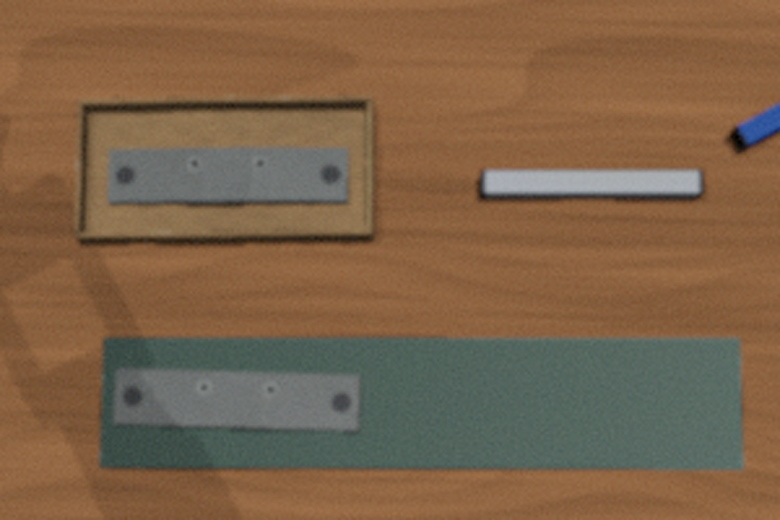

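The crowned bar lies flat in the middle of the carton (228,175) and its face shows the bevel kinks. The straightedge lies clear on the desk at (592,183), and the flat bar at (236,399) hasn't moved.

```bash
python3 -c "
from rig import workorder
print(workorder.hand_in())"
```

```text
the job is handed in; nothing more can be done
None
```

The right bar rocked at both ends, so I set it down flat in the middle of the carton, put the straightedge back on the desk clear of everything, left the flat bar where it was, and handed the job in after about 31 s; the left-end press reached about 11 N briefly, against the 5 N asked and the 25 N limit.

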